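# Load the grey granite sample under the drop catch

### The job

Load the grey granite sample tile into the sample holder: lay it on the bed at the open end and slide it in under the red drop catch, so that the tile's own edge lifts the catch, until the catch has fallen shut behind it. Let go and leave the red granite tile where it is.

Things in the scene. Friction and masses are not known exactly. Their poses are not given: they have to be found in the camera images.
- grey_tile: Grey speckled granite sample tile, 56 x 56 x 10 mm, lying flat and loose on the bench. Origin at the centre of its underside; x and y along its edges, z up. About 0.1 kg. It may go in whichever way round.
- red_tile: Red speckled granite sample tile of the same size, 56 x 56 x 10 mm, origin at the centre of its underside. To be left alone.
- holder: Fixed sample holder, frame in mm: origin at bench level under the centre of a tile touching the end stop; tiles slide in along +x, y across, z up. Aluminium bed: x -142 (open end) to 28, 46 wide (tile overhangs it 5 each side), top z 10. Green end stop: face x 28, top z 22; ears at y +-40, x 18 to 28. Hinge cheeks x 40 to 56, top z 37. Foot 92 wide, 8 high, x 18 to 58.
- catch (a joint): Red gravity catch, rad: 0 down, + lifted (to 1.2); no spring, 0.1 kg. Holder frame, mm: pin along y at x 48, z 30; y -9 to 9; top z 31 when down. Nose hangs to z 11, back face x -38: a loaded tile has 10 play. From the nose a 25 degree ramp rises to x -68, underside z 23. A tile slid along the bed lifts it 0.1 rad, below z 45; a gripper on the tile's side edges straddles it.
Mind the look-alikes: they are no part of the job. What is shaped like the grey_tile but green is not meant.

How it is judged:
By the outcome, as a careful person would: the job done as asked, in the order asked, and still so for the second after the job is handed in, with the robot touching nothing.
It also fails if it takes over 43 s, if anything falls off the work surface, if the arm or the gripper's body presses on something with over 40 N, if the wrist force passes 120 N, or if a joint passes its speed limit or range.

### The arm

A 6-joint arm with a two-finger parallel gripper is mounted at the origin on the work surface; the furniture and walls round the work are solid. World frame = base frame: x ahead of the robot, y to its left, z up, the work surface at z = 0. Lengths are in mm, angles in rad, forces in N, time in s.
With the tool pointing down it reaches from about 275 to 1000 mm from the base axis. Payload 8.4 kg.
Tool frame: the origin (TCP) lies at the centre of the arm's flange, where the gripper is bolted on; the fingertips stand r.tip_extent ahead of it and the grasp point (between the pads) lies 155 mm ahead of it (r.tip_extent is the distance from the TCP to the fingertips, in mm); z points along the fingers, y is the direction in which the jaws open and shut (so a half turn about z gives the same grasp; the last joint's range is limited). The gripper opens to 85 mm and grips with 20 to 120 N. Pads are 22 mm wide; open, the fingers measure 114 mm over their backs; the gripper's body (76 mm by 85 mm) begins 54 mm behind the grasp point. The pads swing forward as they close: fully open they stand 13 mm farther back than shut.
Start: joints at [1.297, 0.353, 1.633, -0, 1.155, -0.002], TCP at [167.79, 602.06, 404.681] pointing down, gripper open.
Joint ranges: [-2.63, 2.63], [-0.92, 2.1], [0.06, 2.66], [-1.3, 4.44], [0, 2.69], [-3.02, 3.02]. Speed limits (rad/s): [2.22, 2.22, 2.79, 3.14, 3.14, 3.14].

### API

Orientations are given as [roll, pitch, yaw] about the fixed x, y, z axes, in that order (R = Rz(yaw) Ry(pitch) Rx(roll)).
In Python, from rig import sense, grab_frame, job, r gives the robot as it stands. The module is installed in compiled form; this text tells all that it offers.
- The arm moves only by the shell command python3 -m creep 'ROWS' [FORCE]. ROWS is JSON, a list of rows, each a list of 7 numbers: the turn, a rotation vector about the tool's x, y, z in rad, then the shift along the tool's x, y, z in mm, then the closure, from 0 (fully open) to 1 (shut). In form: [[wx, wy, wz, dx, dy, dz, fingers], ...]. A call has 1 to 10 rows; each row shifts and turns the pose as measured when the row begins, along the tool's axes as they then stand; what a row does not reach is not made up. A row lasts 1/12 s, in which the tool goes at most 41.7 mm and 7.16 degrees, less where a joint would pass 70% of its speed; a pose out of reach is approached as far as the arm can. A call with a gripper value outside its range is refused whole. The fingers move at their own pace and stop on an object; FORCE is the grip in N (left out, the last holds). Time passes only in rows, so rows that do not move let the fingers close. It gives the time, the measured TCP pose, the force and the opening at its end, in the units of the state.
- sense(): the state, without advancing time (a new reading comes with each control period).
- grab_frame(name): name is "scene" or "top" or "wrist"; returns a dict with "color" (420x560x3 uint8, red, green, blue), "mtx" (3x3 intrinsics, pixels), "T" (4x4, takes a point from camera to world coordinates). Camera axes: x right, y down, z forward; pixel columns grow to the right and rows downward; lengths in mm; the calibration is good to about 2 mm. A picture is of the moment at which its call begins. There is no depth.
- job.sign_off(): hands the job in, once; it reports no verdict.
The state is a dict: "clock": time; "qpos": joint angles; "qvel": joint speeds; "joint_efforts": joint torques, N m; "eef_pos": TCP position; "tcp_rot": TCP orientation; "contact_force": force on the tool from outside, world axes, zero at the start; "wrist_torque": the same for the moment, N m; "opening": opening from 0.0 (shut) to 1.0 (fully open).
Only numpy, scipy, OpenCV 4.12 (cv2) and the standard library are available. Lean on these libraries where they do the work, as an engineer would, in place of code of your own. Each camera call takes 0.05 s, during which the arm holds its last target.

## Working session

There is one attempt and no reset: what is moved stays moved. The work goes in short steps, Python scripts to look and compute and a shell command to move; the robot and the scene stay as the last step left them, time stands still between calls to the robot, and variables do not carry over. Pictures are saved under pics/ and viewed, and the job is handed in when it is done.

```bash
mkdir -p pics
python3 - <<'E'
from rig import sense, grab_frame, r
import cv2
s=sense();print(s, r.tip_extent)
for n in("scene","top","wrist"):
    f=grab_frame(n);cv2.imwrite(f"pics/{n}0.png",f["color"][:,:,::-1]);print(n,f["mtx"].round(1).tolist(),f["T"].round(3).tolist())
E
```

```text
{'clock': 0.0, 'qpos': array([ 1.29660586e+00,  3.53631256e-01,  1.63414168e+00, -1.13196836e-05,
        1.15520684e+00, -2.40624937e-03]), 'qvel': array([-0.00135388,  0.00171719, -0.00197995,  0.00208541, -0.00169688,
        0.00048923]), 'joint_efforts': array([-1.31557113e-03, -6.05234027e+01, -3.42072523e+01, -1.13601459e-04,
        9.26613109e-03, -4.49899062e-05]), 'eef_pos': array([167.72169097, 601.82447225, 403.96884182]), 'tcp_rot': array([-3.14020551e+00,  7.01200003e-06,  2.86981302e+00]), 'contact_force': array([-0.56450405, -0.15443444, -0.81864171]), 'wrist_torque': array([ 0.04538446, -0.05975812,  0.01373404]), 'opening': 0.996922124743587} 173.4
scene [[394.7, 0.0, 280.0], [0.0, 394.7, 208.7], [0.0, 0.0, 1.0]] [[-0.891, -0.301, 0.34, 253.357], [-0.453, 0.621, -0.639, 567.595], [-0.019, -0.724, -0.69, 675.347], [0.0, 0.0, 0.0, 1.0]]
top [[415.1, 0.0, 275.3], [0.0, 415.1, 209.9], [0.0, 0.0, 1.0]] [[-0.015, -0.999, 0.042, 505.097], [-0.999, 0.017, 0.031, -16.863], [-0.032, -0.041, -0.999, 948.509], [0.0, 0.0, 0.0, 1.0]]
wrist [[291.7, 0.0, 280.3], [0.0, 291.7, 210.2], [0.0, 0.0, 1.0]] [[0.269, 0.923, 0.275, 96.512], [0.963, -0.257, -0.078, 621.329], [-0.002, 0.286, -0.958, 372.999], [0.0, 0.0, 0.0, 1.0]]
```

View pics/scene0.png

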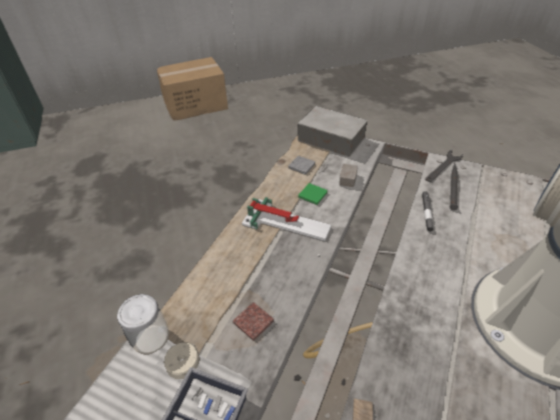

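View pics/top0.png

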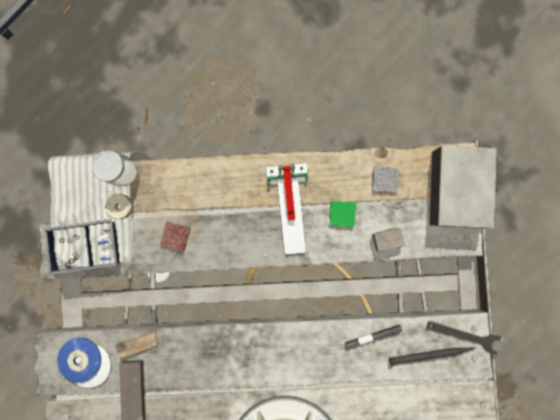

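View pics/wrist0.png

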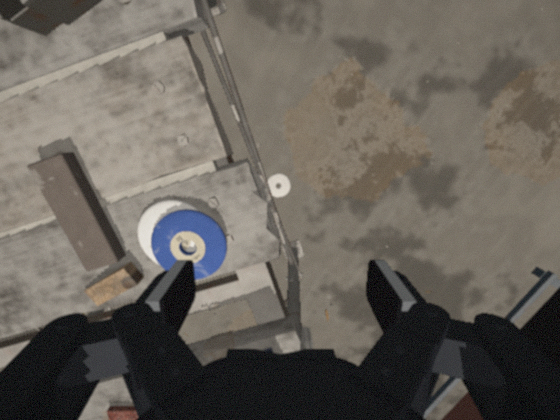

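The top view shows the grey tile near (385,180), the green look-alike at (343,214), the red tile at (175,236), and the holder from (292,252) at its open end to (287,170) at the stop. I'll zoom in for corners.

Run:
```python
import cv2
a=cv2.imread("pics/top0.png");b=cv2.imread("pics/scene0.png")
cv2.imwrite("pics/tz.png",cv2.resize(a[150:260,255:415],None,fx=5,fy=5,interpolation=cv2.INTER_CUBIC))
cv2.imwrite("pics/sz.png",cv2.resize(b[135:255,230:370],None,fx=5,fy=5,interpolation=cv2.INTER_CUBIC))
```

```text
(no output)
```

View pics/tz.png

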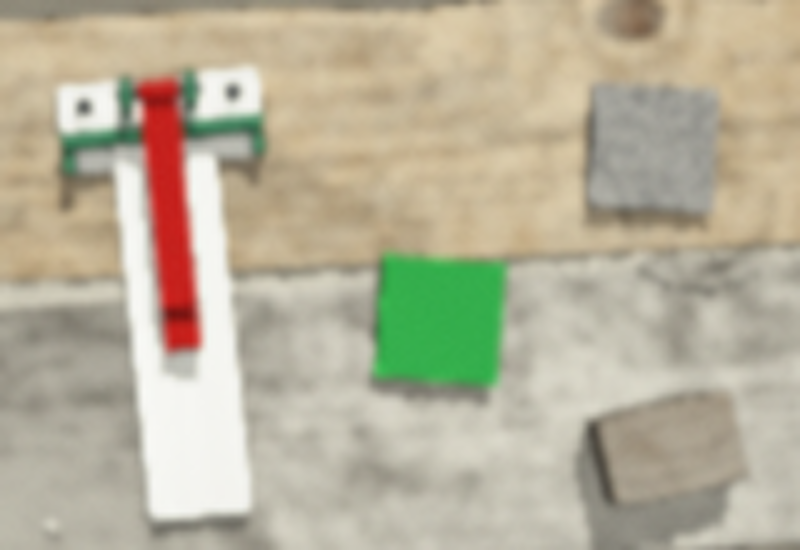

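View pics/sz.png

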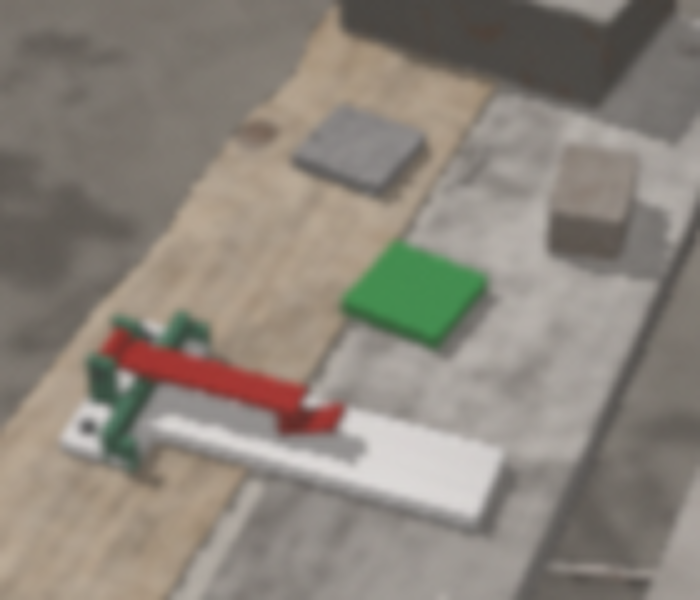

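```bash
cat > h.py <<'E'
import numpy as np
Ks=np.array([[394.7,0,280],[0,394.7,208.7],[0,0,1]])
def ray(f,uv):
    d=np.linalg.inv(f["mtx"])@np.array([uv[0],uv[1],1.]);d=f["T"][:3,:3]@d
    return f["T"][:3,3],d/np.linalg.norm(d)
def tri(rs):
    A=np.zeros((3,3));b=np.zeros(3)
    for o,d in rs:
        P=np.eye(3)-np.outer(d,d);A+=P;b+=P@o
    x=np.linalg.solve(A,b)
    return x,[float(np.linalg.norm((np.eye(3)-np.outer(d,d))@(x-o))) for o,d in rs]
def plane(f,uv,z):
    o,d=ray(f,uv);return o+d*(z-o[2])/d[2]
def zu(p,off,k=5): return [(p[0]+.5)/k-.5+off[0],(p[1]+.5)/k-.5+off[1]]
E
python3 - <<'E'
from h import *
from rig import grab_frame
t=grab_frame("top");s=grab_frame("scene")
np.set_printoptions(precision=1,suppress=True)
def go(n,a,b,z):
    a=zu(a,(255,150));b=zu(b,(230,135));x,e=tri([ray(t,a),ray(s,b)])
    pa,pb=plane(t,a,z),plane(s,b,z)
    print(n,x,np.round(e,1),"top@z",pa[:2],"scene@z",pb[:2]);return pa,pb
T=[go("tile",a,b,10) for a,b in [((595,85),(293,150)),((719,90),(348,104)),((710,215),(428,142)),((589,208),(376,185))]]
T=np.array(T)
for i in (0,1):
    P=T[:,i,:2];print("c",P.mean(0),[np.linalg.norm(P[k]-P[k-1]) for k in range(4)], np.degrees(np.arctan2(*(P[0]+P[1]-P[2]-P[3])[::-1])), )
go("bedR",(250,513),(503,452),10);go("bedL",(148,518),(472,515),10)
P=lambda p,z:plane(t,zu(p,(255,150)),z)[:2]
print("bed sides far", P((215,155),10),P((115,155),10))
print("ears z22",P((66,172),22),P((263,152),22), "stop face", P((66,150),22),P((262,133),22))
E
```

```text
tile [ 637.4 -209.6   15.8] [0.3 0.3] top@z [ 638.5 -210.7] scene@z [ 640.4 -216.5]
tile [ 632.9 -266.8   10.7] [2.4 2.4] top@z [ 635.1 -266. ] scene@z [ 631.1 -268.6]
tile [ 579.  -262.     4.5] [0.3 0.3] top@z [ 578.8 -260.5] scene@z [ 576.1 -255.4]
tile [ 583.9 -205.6   12.5] [1.2 1.2] top@z [ 582.9 -206.6] scene@z [ 586.2 -208. ]
c [ 608.9 -235.9] [np.float64(55.74434848674393), np.float64(55.48733167801944), np.float64(56.62581929930981), np.float64(54.06040597801255)] -4.929797438498124
c [ 608.5 -237.1] [np.float64(54.859972132380705), np.float64(52.86239617532021), np.float64(56.58558729652548), np.float64(48.467251158548834)] -11.26067945200622
bedR [449.2 -51.3  10.2] [1.1 1.1] top@z [448.2 -51.7] scene@z [450.2 -51. ]
bedL [447.   -5.7  12.8] [0.3 0.3] top@z [446.5  -5.8] scene@z [448.1  -7.9]
bed sides far [610.1 -38.8] [611.    6.5]
ears z22 [602.4  28.3] [609.7 -60. ] stop face [612.3  28.1] [618.2 -59.7]
```

Both views agree: tile centre is about (609,-236), with its axis at about -5°. Holder yaw is about +4.3°, with its origin about (588,-18). Next I move over the tile.

```bash
python3 -m creep '[[0,0,0,-27,-28.6,0,0],[0,0,0,-27,-28.6,0,0],[0,0,0,-27,-28.6,0,0],[0,0,0,-27,-28.6,0,0],[0,0,0,-27,-28.6,0,0],[0,0,0,-27,-28.6,0,0]]' 60
cat > d.py <<'E'
import sys,numpy as np
from rig import sense
from scipy.spatial.transform import Rotation as Ro
tx,ty,tz,yaw=map(float,sys.argv[1:5])
s=sense();R=Ro.from_euler('xyz',s["tcp_rot"]);p=s["eef_pos"]
d=R.inv().apply(np.array([tx,ty,tz])-p)
G=Ro.from_euler('xyz',[np.pi,0,np.radians(yaw)])
print("clk",round(s["clock"],2),"p",p.round(1),"rpy",np.degrees(s["tcp_rot"]).round(1),"shift",d.round(1),"rotvec",(R.inv()*G).as_rotvec().round(4),"F",s["contact_force"].round(1),"op",round(s["opening"],3),"q",s["qpos"].round(2))
E
python3 d.py 609 -236 300 175.1
```

```text
clock: 0.75
eef_pos: [277.9, 391.5, 402.4]
tcp_rot: [3.139, -0.001, 2.879]
contact_force: [0.9, 1.0, 0.4]
opening: 0.997
clk 0.75 p [277.9 391.5 402.4] rpy [ 1.799e+02 -1.000e-01  1.649e+02] shift [-483.  -520.1  100.6] rotvec [ 0.0024 -0.001  -0.1775] F [0.9 1.  0.4] op 0.997 q [ 0.95  0.13  1.94  0.    1.08 -0.36]
```

```bash
python3 -m creep '[[0,0,0,-27,-29,0,0],[0,0,0,-27,-29,0,0],[0,0,0,-27,-29,0,0],[0,0,0,-27,-29,0,0],[0,0,0,-27,-29,0,0],[0,0,0,-27,-29,0,0],[0,0,0,-27,-29,0,0],[0,0,0,-27,-29,0,0],[0,0,0,-27,-29,0,0],[0,0,0,-27,-29,0,0]]'
python3 d.py 609 -236 300 175.1
```

```text
clock: 1.58
eef_pos: [467.4, 22.4, 403.4]
tcp_rot: [3.135, 0.004, 2.881]
contact_force: [0.7, -0.0, 0.5]
opening: 1.002
clk 1.58 p [467.4  22.4 403.4] rpy [179.6   0.2 165.1] shift [-202.9 -213.9  102.9] rotvec [ 0.0059  0.0043 -0.1746] F [ 0.7 -0.   0.5] op 1.002 q [ 0.04  0.11  1.96  0.01  1.07 -1.27]
```

```bash
python3 -m creep '[[0,0,-0.02,-25,-27,10,0],[0,0,-0.02,-25,-27,10,0],[0,0,-0.02,-25,-27,10,0],[0,0,-0.02,-25,-27,10,0],[0,0,-0.02,-25,-26,10,0],[0,0,-0.02,-24,-26,10,0],[0,0,-0.02,-23,-25,10,0]]'
python3 d.py 609 -236 300 175.1
python3 - <<'E'
from rig import grab_frame
import cv2,pickle
f=grab_frame("wrist");cv2.imwrite("pics/w1.png",f["color"][:,:,::-1]);pickle.dump(f,open("w1.pkl","wb"))
E
```

```text
clock: 2.17
eef_pos: [604.2, -208.1, 333.6]
tcp_rot: [3.136, 0.012, 3.023]
contact_force: [0.3, 0.3, -0.1]
opening: 1.0
clk 2.17 p [ 604.2 -208.1  333.6] rpy [179.7   0.7 173.2] shift [ -7.7 -27.3  33.5] rotvec [ 0.0057  0.0119 -0.0329] F [ 0.3  0.3 -0.1] op 1.0 q [-0.34  0.44  1.67  0.01  1.02 -1.79]
```

View pics/w1.png

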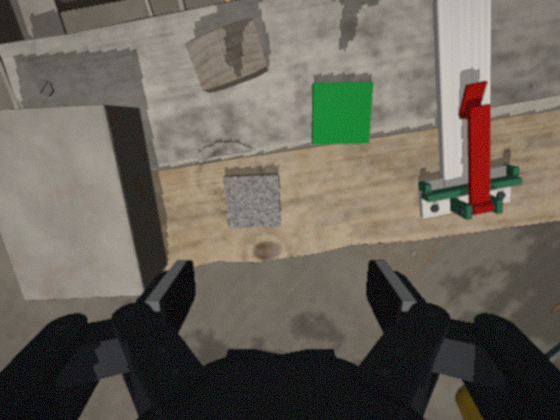

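The wrist view shows the grey tile at about (224-281, 173-227), the tall box on its left with a base edge near x=160, and the green tile at (342,113).

Run:
```python
import cv2
a=cv2.imread("pics/w1.png")
cv2.imwrite("pics/wz.png",cv2.resize(a[155:245,205:300],None,fx=6,fy=6,interpolation=cv2.INTER_CUBIC))
cv2.imwrite("pics/wh.png",cv2.resize(a[0:230,405:545],None,fx=2.6,fy=2.6,interpolation=cv2.INTER_CUBIC))
```

```text
(no output)
```

View pics/wz.png

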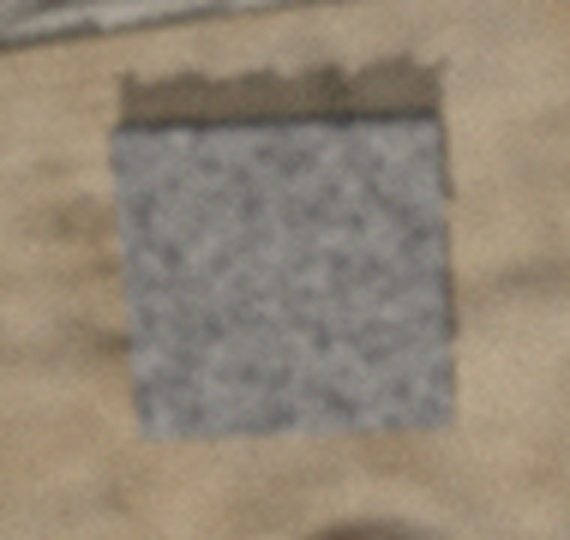

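View pics/wh.png

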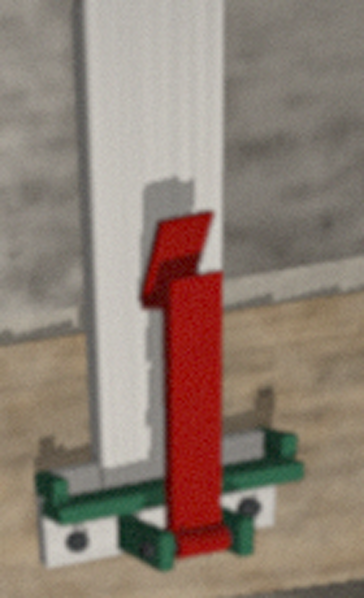

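Run:
```python
from h import *
import pickle
from rig import grab_frame
np.set_printoptions(precision=1,suppress=True)
f=pickle.load(open("w1.pkl","rb"));t=grab_frame("top")
W=[(142,437),(112,128),(438,118),(453,428)]
tp={0:(719,90),1:(710,215),2:(589,208),3:(595,85)}
P=[]
for i,p in enumerate(W):
    u=zu(p,(205,155),6);P.append(plane(f,u,10)[:2]);x,e=tri([ray(f,u),ray(t,zu(tp[i],(255,150)))]);print(P[-1],"tri",x,np.round(e,1))
P=np.array(P);print("c",P.mean(0),[np.linalg.norm(P[k]-P[k-1]) for k in range(4)])
for a,b in((1,0),(2,3)):print(np.degrees(np.arctan2(*(P[b]-P[a])[::-1])))
for a,b in((0,3),(1,2)):print(np.degrees(np.arctan2(*(P[b]-P[a])[::-1]))-90)
print("box",plane(f,(165,262),0),plane(f,(145,130),0))
h=lambda p,z:plane(f,zu(p,(405,0),2.6),z)[:2]
for p in((88,2),(103,465),(222,2),(222,270)):print("bed",h(p,10))
print("stop top z22 front edge ends",h((60,508),22),h((300,465),22))
print("foot z8 corners",h((40,530),8),h((275,490),8))
```

```text
[ 634.  -265.9] tri [ 635.8 -267.2    5.1] [0.1 0.1]
[ 578.7 -261.4] tri [ 579.4 -262.3    4.2] [0.4 0.4]
[ 583.6 -206.8] tri [ 583.2 -206.6   10.5] [0.3 0.3]
[ 639.  -210.9] tri [ 638.6 -210.7   10.8] [0.2 0.2]
c [ 608.8 -236.3] [np.float64(55.27525863155192), np.float64(55.509994007048014), np.float64(54.86763497247029), np.float64(55.580245980638225)]
-4.627105565738885
-4.207482927822281
-5.147255113215209
-5.079312534975841
box [ 670.5 -347.2    0. ] [ 525.5 -332.7    0. ]
bed [450.7 -51.5]
bed [608.1 -39.1]
bed [455.9  -7.4]
bed [540.7   0.5]
stop top z22 front edge ends [619.8 -61.2] [613.8  28. ]
foot z8 corners [632.6 -62. ] [627.1  30.7]
```

Wrist and top views agree on the tile: centre (608.8,-236.3), top at about z 10, yaw -4.8°. Next I align over it.

```bash
python3 -m creep '[[0.003,0.006,-0.017,-3,-14,25,0],[0.003,0.006,-0.017,-2,-14,25,0],[0,0,0,0,0,20,0],[0,0,0,0,0,0,0]]'
python3 d.py 606.5 -236.2 172 175.2
```

```text
clock: 2.6
eef_pos: [608.1, -240.2, 260.0]
tcp_rot: [-3.141, 0.001, 3.054]
contact_force: [-1.5, 1.2, -1.4]
opening: 1.0
clk 2.6 p [ 608.1 -240.2  260. ] rpy [-179.9    0.   175. ] shift [ 2.   3.9 88. ] rotvec [-0.001   0.0006 -0.0041] F [-1.5  1.2 -1.4] op 1.0 q [-0.38  0.55  1.68 -0.    0.91 -1.86]
```

```bash
python3 -m creep '[[0,0,-0.004,1,2,25,0],[0,0,0,1,2,25,0],[0,0,0,0,0,18,0],[0,0,0,0,0,8,0],[0,0,0,0,0,0,0],[0,0,0,0,0,0,0]]'
python3 d.py 606.5 -236.2 172 175.2
python3 - <<'E'
from rig import grab_frame
import cv2
f=grab_frame("wrist");cv2.imwrite("pics/w2.png",f["color"][:,:,::-1])
E
```

```text
clock: 3.1
eef_pos: [607.6, -234.0, 186.9]
tcp_rot: [-3.14, 0.003, 3.058]
contact_force: [0.3, 0.1, -0.4]
opening: 1.0
clk 3.1 p [ 607.6 -234.   186.9] rpy [-179.9    0.2  175.2] shift [ 0.9 -2.2 14.9] rotvec [-0.0012  0.0033  0.0001] F [ 0.3  0.1 -0.4] op 1.0 q [-0.37  0.65  1.71 -0.    0.78 -1.86]
```

View pics/w2.png

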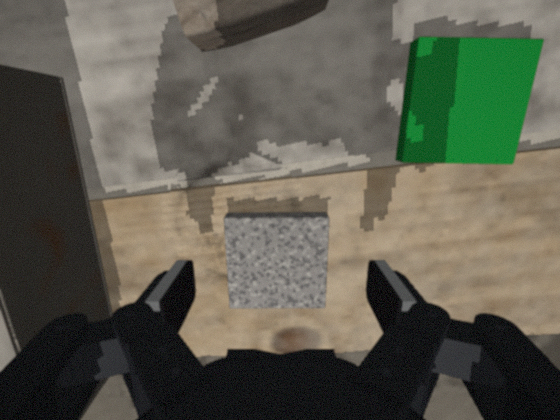

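The tile (225–328, centre about 277) sits between the fingers (193–368, centre about 280). I go down and close.

```bash
python3 -m creep '[[0,0.003,0,1,-1,8,0],[0,0,0,0,-1,6,0],[0,0,0,0,0,0,0]]' 50
python3 d.py 606.5 -236.2 172 175.2
```

```text
clock: 3.4
eef_pos: [608.0, -236.4, 176.2]
tcp_rot: [-3.139, 0.006, 3.058]
contact_force: [-0.4, 0.2, -0.1]
opening: 1.002
clk 3.4 p [ 608.  -236.4  176.2] rpy [-179.8    0.4  175.2] shift [1.6 0.1 4.2] rotvec [-0.003   0.0061  0.0005] F [-0.4  0.2 -0.1] op 1.002 q [-0.37  0.66  1.71 -0.    0.76 -1.86]
```

```bash
python3 -m creep '[[0,0.006,0,1,0,4,0],[0,0,0,1,0,1,0],[0,0,0,0,0,0,0]]' 50
python3 d.py 606.5 -236.2 172 175.2
```

```text
clock: 3.65
eef_pos: [606.2, -236.7, 171.5]
tcp_rot: [-3.138, 0.001, 3.058]
contact_force: [-0.1, -0.3, 0.6]
opening: 0.998
clk 3.65 p [ 606.2 -236.7  171.5] rpy [-179.8    0.   175.2] shift [-0.2  0.5 -0.5] rotvec [-0.0034  0.0007  0.0002] F [-0.1 -0.3  0.6] op 0.998 q [-0.37  0.67  1.71 -0.    0.76 -1.86]
```

```bash
python3 -m creep '[[0,0,0,0,0,0,0.2],[0,0,0,0,0,0,0.2],[0,0,0,0,0,0,0.3],[0,0,0,0,0,0,0.3],[0,0,0,0,0,0,0.4],[0,0,0,0,0,0,0.4],[0,0,0,0,0,0,0.4]]' 50
python3 d.py 606.5 -236.2 172 175.2
```

```text
clock: 4.23
eef_pos: [606.4, -236.8, 172.4]
tcp_rot: [-3.138, 0.001, 3.058]
contact_force: [-0.1, 0.1, -0.9]
opening: 0.637
clk 4.23 p [ 606.4 -236.8  172.4] rpy [-1.798e+02  1.000e-01  1.752e+02] shift [-0.   0.6  0.4] rotvec [-0.0035  0.0013 -0.0001] F [-0.1  0.1 -0.9] op 0.637 q [-0.37  0.67  1.71 -0.    0.76 -1.86]
```

```bash
python3 -m creep '[[0,0,0,0,0,0,0.8],[0,0,0,0,0,0,0.8],[0,0,0,0,0,0,0.8],[0,0,0,0,0,-8,0.8],[0,0,0,0,0,-12,0.8],[0,0,0,0,0,-15,0.8],[0,0,0,0,0,0,0.8]]' 60
python3 d.py 472 -28 240 184.3
python3 - <<'E'
from rig import grab_frame
import cv2
f=grab_frame("wrist");cv2.imwrite("pics/w3.png",f["color"][:,:,::-1])
f=grab_frame("scene");cv2.imwrite("pics/s3.png",cv2.resize(f["color"][100:260,220:420,::-1],None,fx=3.7,fy=3.7))
E
```

```text
clock: 4.82
eef_pos: [606.0, -236.5, 209.4]
tcp_rot: [-3.139, -0.001, 3.058]
contact_force: [0.6, -0.2, -0.2]
opening: 0.628
clk 4.82 p [ 606.  -236.5  209.4] rpy [-179.8   -0.   175.2] shift [151.  196.5 -31. ] rotvec [-0.0028 -0.0011 -0.1589] F [ 0.6 -0.2 -0.2] op 0.628 q [-0.37  0.62  1.7  -0.    0.82 -1.86]
```

View pics/w3.png

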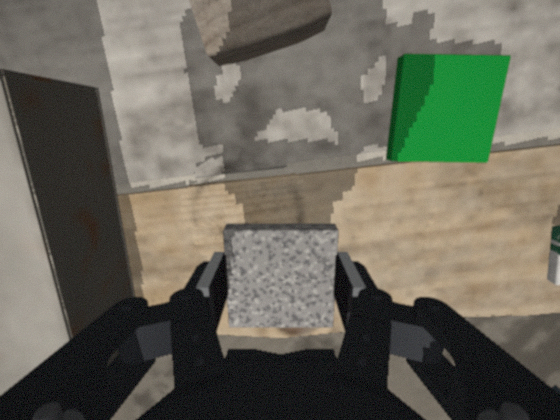

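View pics/s3.png

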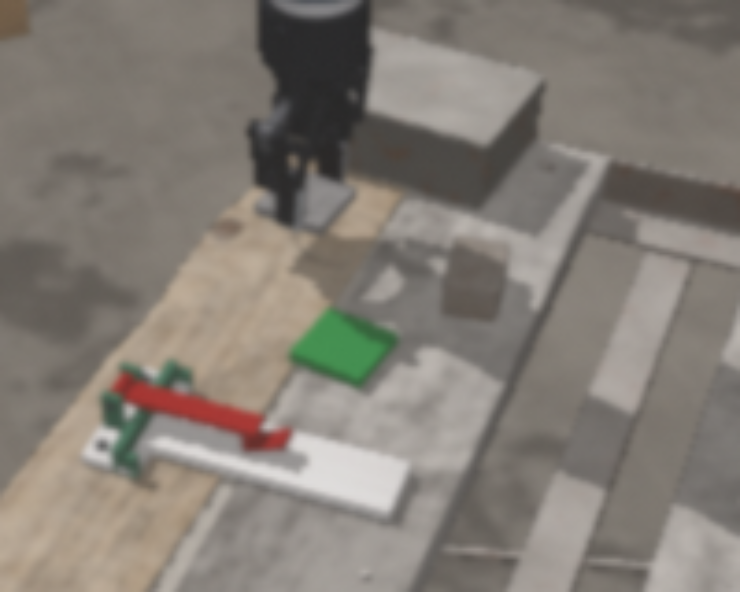

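The tile is gripped squarely: opening 0.63, and it is clear of the bench in both pictures. Now I carry it to the open end.

```bash
python3 -m creep '[[0,0,0,0,0,-30,0.8],[0,0,-0.023,18,28,-10,0.8],[0,0,-0.023,18,30,0,0.8],[0,0,-0.023,18,30,0,0.8],[0,0,-0.023,18,30,0,0.8],[0,0,-0.023,18,30,0,0.8],[0,0,-0.023,18,30,0,0.8],[0,0,-0.022,18,28,0,0.8],[0,0,0,0,0,0,0.8]]'
python3 d.py 478 -26.5 182 184.4
```

```text
clock: 5.67
eef_pos: [475.1, -23.0, 244.6]
tcp_rot: [-3.14, -0.005, -3.063]
contact_force: [-0.4, -0.9, -1.4]
opening: 0.634
clk 5.67 p [475.1 -23.  244.6] rpy [-179.9   -0.3 -175.5] shift [-2.9 -3.6 62.6] rotvec [-0.0018 -0.0054  0.0018] F [-0.4 -0.9 -1.4] op 0.634 q [-0.05  0.36  2.07 -0.    0.72 -1.7 ]
```

```bash
python3 -m creep '[[0,-0.003,0,-1.5,-2,18,0.8],[0,-0.002,0,-1.5,-1.5,18,0.8],[0,0,0,0,0,10,0.8],[0,0,0,0,0,0,0.8],[0,0,0,0,0,0,0.8]]'
python3 d.py 478 -26.5 182 184.4
python3 - <<'E'
from rig import grab_frame
import cv2,pickle
f=grab_frame("wrist");cv2.imwrite("pics/w4.png",f["color"][:,:,::-1]);pickle.dump(f,open("w4.pkl","wb"))
f=grab_frame("scene");cv2.imwrite("pics/s4.png",cv2.resize(f["color"][130:290,220:420,::-1],None,fx=3.7,fy=3.7))
E
```

```text
clock: 6.08
eef_pos: [476.8, -24.2, 196.9]
tcp_rot: [-3.14, -0.001, -3.059]
contact_force: [0.2, 0.5, -1.0]
opening: 0.627
clk 6.08 p [476.8 -24.2 196.9] rpy [-179.9   -0.  -175.2] shift [-1.  -2.3 14.9] rotvec [-0.0018 -0.0007  0.0063] F [ 0.2  0.5 -1. ] op 0.627 q [-0.05  0.45  2.09 -0.    0.6  -1.7 ]
```

View pics/w4.png

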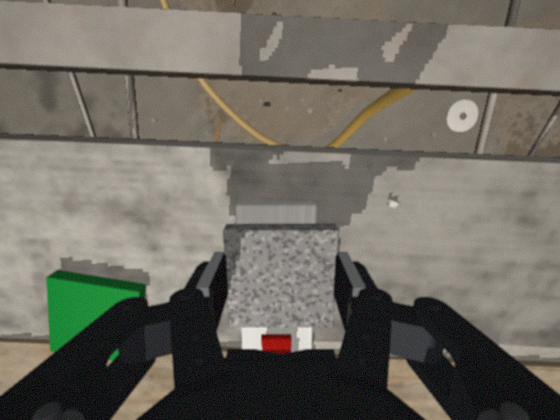

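View pics/s4.png

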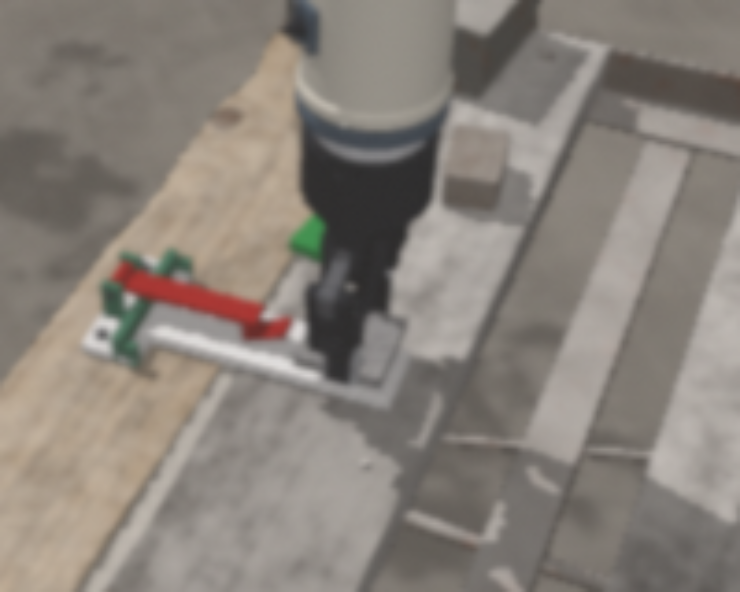

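The tile is over the bed's open end. The bed shows at x 236–316 (centre 276) and the tile at 225–340 (centre 282), so it needs about -2.5 mm in y. I correct that and lower it.

```bash
python3 -m creep '[[0,0,0.006,-1,-2,7,0.8],[0,0,0,0,-1,5,0.8],[0,0,0,0,0,0,0.8],[0,0,0,0,0,0,0.8]]'
python3 d.py 478 -26.5 182 184.4
```

```text
clock: 6.52
eef_pos: [479.5, -28.2, 186.0]
tcp_rot: [-3.139, 0.004, -3.066]
contact_force: [0.5, -0.2, -0.9]
opening: 0.629
clk 6.52 p [479.5 -28.2 186. ] rpy [-179.9    0.2 -175.7] shift [1.4 1.8 4. ] rotvec [-0.0024  0.0036 -0.0016] F [ 0.5 -0.2 -0.9] op 0.629 q [-0.06  0.47  2.09 -0.    0.58 -1.7 ]
```

```bash
python3 -m creep '[[0,0.003,0,0,1,2,0.8],[0,0,0,0,0.5,1,0.8],[0,0,0,0,0,0,0.8]]'
python3 d.py 478 -26.5 182 184.4
python3 -m creep '[[0,0,0,0,0,1,0.8],[0,0,0,0,0,0,0.8]]'
python3 d.py 478 -26.5 182 184.4
```

```text
clock: 6.77
eef_pos: [479.5, -26.8, 183.0]
tcp_rot: [-3.139, 0.001, -3.067]
contact_force: [0.0, -0.2, -0.7]
opening: 0.63
clk 6.77 p [479.5 -26.8 183. ] rpy [-179.9    0.  -175.7] shift [1.5 0.4 1. ] rotvec [-0.0025  0.0008 -0.0022] F [ 0.  -0.2 -0.7] op 0.63 q [-0.06  0.48  2.09 -0.    0.57 -1.7 ]
clock: 6.93
eef_pos: [479.7, -26.6, 182.3]
tcp_rot: [-3.139, 0.001, -3.067]
contact_force: [-0.0, 0.0, -1.0]
opening: 0.63
clk 6.93 p [479.7 -26.6 182.3] rpy [-1.799e+02  1.000e-01 -1.757e+02] shift [1.7 0.3 0.3] rotvec [-0.0026  0.0011 -0.0018] F [-0.  0. -1.] op 0.63 q [-0.06  0.48  2.09 -0.    0.57 -1.7 ]
```

```bash
for i in 1; do python3 -m creep '[[0,0,0,0,0,1,0.8],[0,0,0,0,0,0,0.8]]'; python3 -m creep '[[0,0,0,0,0,1,0.8],[0,0,0,0,0,0,0.8]]'; done
python3 - <<'E'
from rig import grab_frame
import cv2,pickle
f=grab_frame("wrist");cv2.imwrite("pics/w5.png",f["color"][:,:,::-1])
f=grab_frame("scene");cv2.imwrite("pics/s5.png",cv2.resize(f["color"][180:250,240:350,::-1],None,fx=7,fy=7,interpolation=2))
E
```

```text
clock: 7.1
eef_pos: [479.8, -26.6, 182.5]
tcp_rot: [-3.139, 0.001, -3.066]
contact_force: [0.9, -0.0, -0.7]
opening: 0.633
clock: 7.27
eef_pos: [480.0, -26.6, 182.4]
tcp_rot: [-3.139, 0.002, -3.066]
contact_force: [1.2, -0.3, -1.1]
opening: 0.628
```

View pics/s5.png

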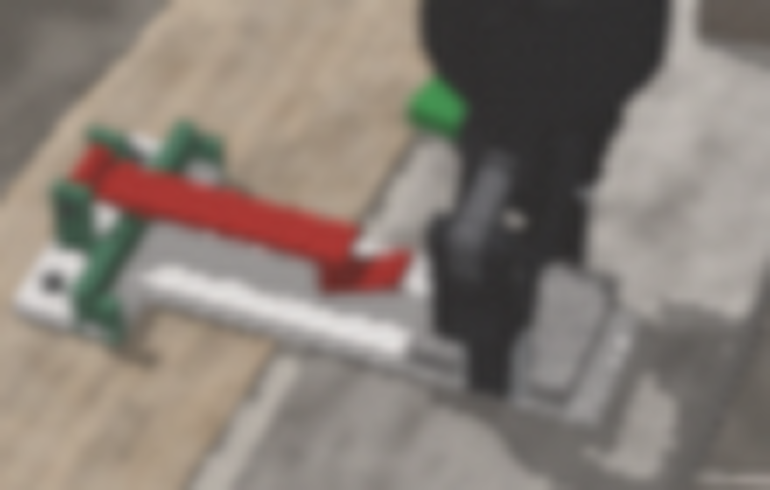

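View pics/w5.png

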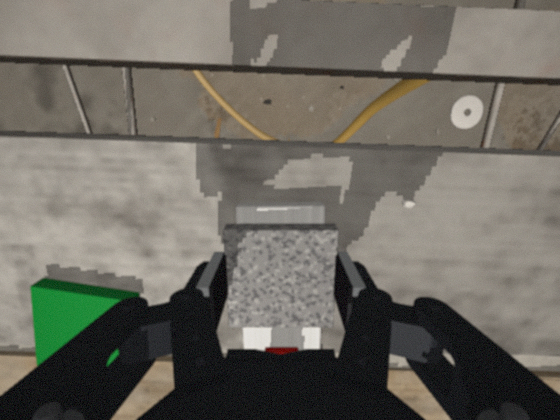

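```bash
python3 -m creep '[[0,0,0,0,0,2,0.8]]';python3 -m creep '[[0,0,0,0,0,0,0.8]]';python3 -c "
from rig import sense
s=sense();print(s['contact_force'],s['wrist_torque'],s['eef_pos'])"
```

```text
clock: 7.45
eef_pos: [480.2, -26.6, 181.8]
tcp_rot: [-3.139, 0.002, -3.066]
contact_force: [-18.3, 0.2, 77.5]
opening: 0.631
clock: 7.53
eef_pos: [480.3, -26.5, 182.6]
tcp_rot: [-3.139, 0.003, -3.066]
contact_force: [0.6, 0.5, -1.5]
opening: 0.631
[ 0.58054294  0.45704829 -1.47736987] [-0.02159557 -0.01767424 -0.00198579] [480.28051385 -26.53245441 182.63502031]
```

The firm reaction at z of about 182.4 shows the tile is seated on the bed: expected 172.4 + 10. Next I slide it in along -tool x, in stages.

```bash
python3 -m creep '[[0,0,0,-6,0,-0.3,0.8],[0,0,0,-10,0,0,0.8],[0,0,0,-10,0,0,0.8],[0,0,0,-6,0,0,0.8],[0,0,0,0,0,0,0.8]]'
python3 d.py 581.5 -18.7 182.4 184.4
```

```text
clock: 7.95
eef_pos: [515.0, -23.8, 182.3]
tcp_rot: [-3.139, 0.001, -3.066]
contact_force: [-0.2, -0.5, -0.7]
opening: 0.631
clk 7.95 p [515.  -23.8 182.3] rpy [-1.798e+02  1.000e-01 -1.757e+02] shift [-66.7   0.1  -0. ] rotvec [-0.0027  0.0015 -0.0014] F [-0.2 -0.5 -0.7] op 0.631 q [-0.05  0.51  2.02 -0.    0.61 -1.69]
```

```bash
python3 -m creep '[[0,0,0,-8,0,0,0.8],[0,0,0,-8,0,0,0.8],[0,0,0,-8,0,0,0.8],[0,0,0,-5,0,0,0.8],[0,0,0,0,0,0,0.8]]'
python3 d.py 581.5 -18.7 182.4 184.4
python3 - <<'E'
from rig import grab_frame
import cv2,pickle
f=grab_frame("wrist");cv2.imwrite("pics/w6.png",f["color"][:,:,::-1])
f=grab_frame("scene");cv2.imwrite("pics/s6.png",cv2.resize(f["color"][180:250,240:350,::-1],None,fx=7,fy=7,interpolation=2))
E
```

```text
clock: 8.37
eef_pos: [533.6, -22.1, 182.7]
tcp_rot: [-3.141, -0.037, -3.064]
contact_force: [1.4, 0.2, 5.6]
opening: 0.63
clk 8.37 p [533.6 -22.1 182.7] rpy [-180.    -2.1 -175.6] shift [-48.   -0.3  -1.5] rotvec [-0.0008 -0.037   0.0004] F [1.4 0.2 5.6] op 0.63 q [-0.04  0.54  1.96 -0.01  0.68 -1.68]
```

View pics/s6.png

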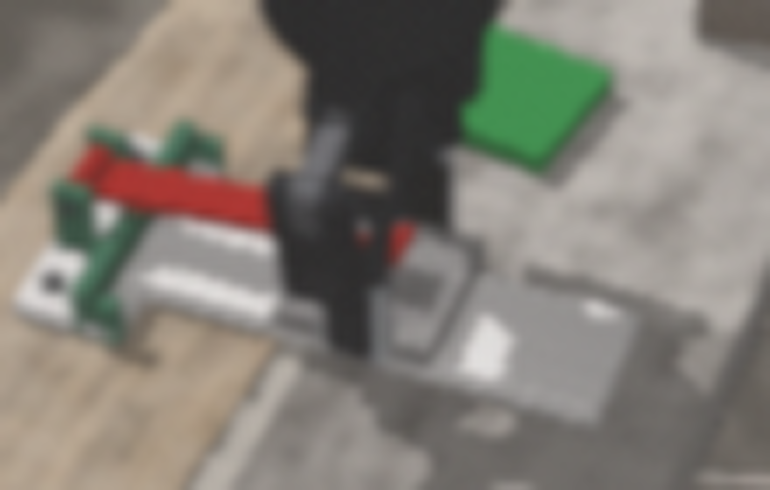

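View pics/w6.png

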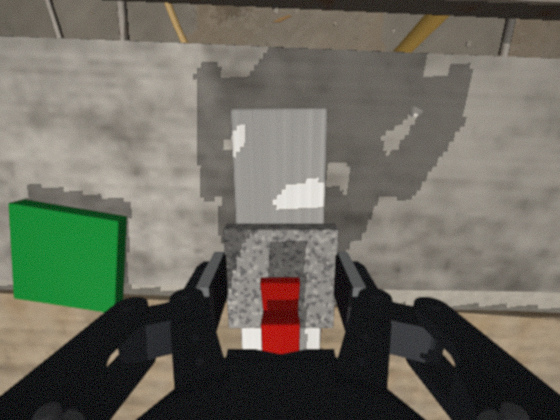

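The catch is up on the tile (its ramp shows at (280,290)), but the tool has tilted 2° nose-down and lagged. I level it before going on.

```bash
python3 -m creep '[[0,-0.02,0,0,0,-0.7,0.8]]';python3 -m creep '[[0,-0.017,0,0,0,-0.5,0.8]]'; python3 -m creep '[[0,0,0,0,0,0,0.8]]'
python3 d.py 581.5 -18.7 182.4 184.4
```

```text
clock: 8.55
eef_pos: [533.6, -22.0, 183.1]
tcp_rot: [-3.141, -0.017, -3.064]
contact_force: [-0.9, -0.7, -2.0]
opening: 0.631
clock: 8.63
eef_pos: [533.7, -22.0, 183.4]
tcp_rot: [-3.141, 0.001, -3.064]
contact_force: [-0.6, -0.2, -1.7]
opening: 0.624
clock: 8.72
eef_pos: [533.7, -22.0, 183.3]
tcp_rot: [-3.141, 0.002, -3.064]
contact_force: [-0.4, -1.2, -1.2]
opening: 0.633
clk 8.72 p [533.7 -22.  183.3] rpy [-1.800e+02  1.000e-01 -1.756e+02] shift [-47.9  -0.4   1.1] rotvec [-0.0007  0.0025  0.0007] F [-0.4 -1.2 -1.2] op 0.633 q [-0.04  0.53  1.98 -0.    0.64 -1.69]
```

```bash
python3 -m creep '[[0,0,0,-4,0,0,0.8]]';python3 -m creep '[[0,0,0,-4,0,0,0.8]]'; python3 -m creep '[[0,0,0,-4,0,0,0.8]]'
python3 d.py 581.5 -18.7 182.4 184.4
```

```text
clock: 8.8
eef_pos: [537.1, -21.7, 183.0]
tcp_rot: [-3.141, 0.001, -3.064]
contact_force: [-0.4, -0.6, -1.8]
opening: 0.626
clock: 8.88
eef_pos: [541.4, -21.4, 182.9]
tcp_rot: [-3.141, 0.001, -3.064]
contact_force: [-0.2, -0.5, -0.6]
opening: 0.627
clock: 8.97
eef_pos: [545.7, -21.0, 182.7]
tcp_rot: [-3.141, 0.001, -3.064]
contact_force: [-0.1, 0.8, -2.0]
opening: 0.63
clk 8.97 p [545.7 -21.  182.7] rpy [-180.     0.  -175.6] shift [-35.9  -0.5   0.4] rotvec [-0.0004  0.0007  0.0004] F [-0.1  0.8 -2. ] op 0.63 q [-0.04  0.54  1.95 -0.    0.65 -1.69]
```

```bash
python3 -m creep '[[0,0,0,-4,0,-0.3,0.8],[0,0,0,-4,0,-0.2,0.8]]';python3 -m creep '[[0,0,0,-4,0,-0.2,0.8],[0,0,0,-4,0,-0.2,0.8]]'; python3 -m creep '[[0,0,0,-4,0,-0.2,0.8],[0,0,0,0,0,0,0.8]]'
python3 d.py 581.5 -18.7 182.4 184.4
python3 - <<'E'
from rig import grab_frame
import cv2,pickle
f=grab_frame("wrist");cv2.imwrite("pics/w7.png",f["color"][:,:,::-1])
f=grab_frame("scene");cv2.imwrite("pics/s7.png",cv2.resize(f["color"][180:250,240:350,::-1],None,fx=7,fy=7,interpolation=2))
E
```

```text
clock: 9.13
eef_pos: [554.9, -20.3, 183.0]
tcp_rot: [-3.141, 0.001, -3.064]
contact_force: [-1.4, -0.5, -1.6]
opening: 0.632
clock: 9.3
eef_pos: [564.1, -19.5, 183.4]
tcp_rot: [-3.141, 0.001, -3.064]
contact_force: [-1.5, -0.5, -1.7]
opening: 0.629
clock: 9.47
eef_pos: [569.7, -19.2, 183.7]
tcp_rot: [-3.141, 0.002, -3.064]
contact_force: [0.3, 0.6, -1.3]
opening: 0.631
clk 9.47 p [569.7 -19.2 183.7] rpy [-1.800e+02  1.000e-01 -1.756e+02] shift [-11.8  -0.4   1.4] rotvec [-0.0006  0.0019  0.0006] F [ 0.3  0.6 -1.3] op 0.631 q [-0.04  0.56  1.9  -0.    0.68 -1.68]
```

View pics/s7.png

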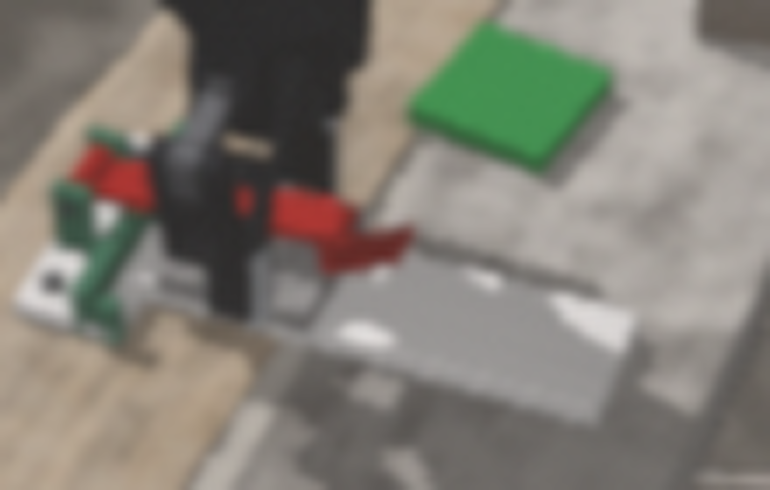

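View pics/w7.png

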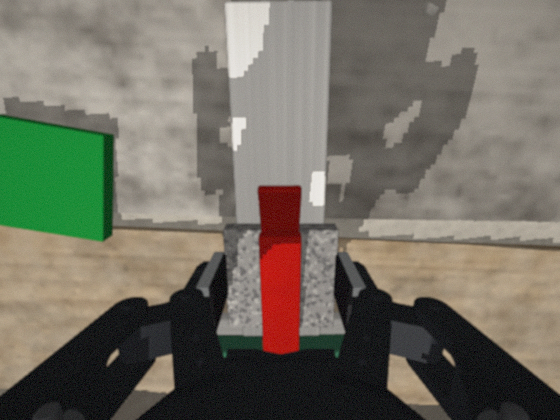

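The catch is riding on the tile, nose just short of the rear edge. I push the last 12 mm gently, coming down about 1 mm.

```bash
python3 -m creep '[[0,0,0,-3,0,0.3,0.8]]';python3 -m creep '[[0,0,0,-3,0,0.3,0.8]]'; python3 -m creep '[[0,0,0,-3,0,0,0.8]]';python3 -m creep '[[0,0,0,-2,0,0,0.8]]';python3 -m creep '[[0,0,0,0,0,0,0.8]]'
python3 d.py 581.5 -18.7 182.4 184.4
python3 - <<'E'
from rig import grab_frame
import cv2,pickle
f=grab_frame("wrist");cv2.imwrite("pics/w8.png",f["color"][:,:,::-1])
f=grab_frame("scene");cv2.imwrite("pics/s8.png",cv2.resize(f["color"][180:250,240:350,::-1],None,fx=7,fy=7,interpolation=2))
E
```

```text
clock: 9.65
eef_pos: [572.0, -19.0, 183.5]
tcp_rot: [-3.141, 0.002, -3.064]
contact_force: [-0.6, -0.2, -1.7]
opening: 0.632
clock: 9.73
eef_pos: [575.0, -18.7, 183.2]
tcp_rot: [-3.141, 0.002, -3.064]
contact_force: [0.1, -0.1, -0.5]
opening: 0.632
clock: 9.82
eef_pos: [578.0, -18.5, 183.2]
tcp_rot: [-3.141, 0.001, -3.064]
contact_force: [-0.4, 0.3, -1.0]
opening: 0.631
clock: 9.9
eef_pos: [580.3, -18.3, 183.2]
tcp_rot: [-3.141, 0.001, -3.064]
contact_force: [0.7, 1.2, -0.9]
opening: 0.627
clock: 9.98
eef_pos: [580.7, -18.3, 183.2]
tcp_rot: [-3.141, 0.001, -3.064]
contact_force: [-0.5, 0.0, -1.0]
opening: 0.634
clk 9.98 p [580.7 -18.3 183.2] rpy [-1.800e+02  1.000e-01 -1.756e+02] shift [-0.7 -0.5  0.8] rotvec [-0.0006  0.0013  0.0005] F [-0.5  0.  -1. ] op 0.634 q [-0.03  0.58  1.87 -0.    0.69 -1.68]
```

View pics/s8.png

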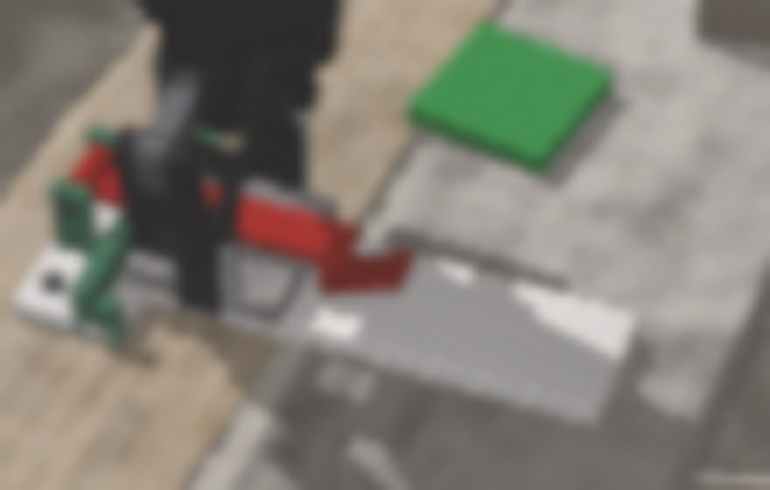

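View pics/w8.png

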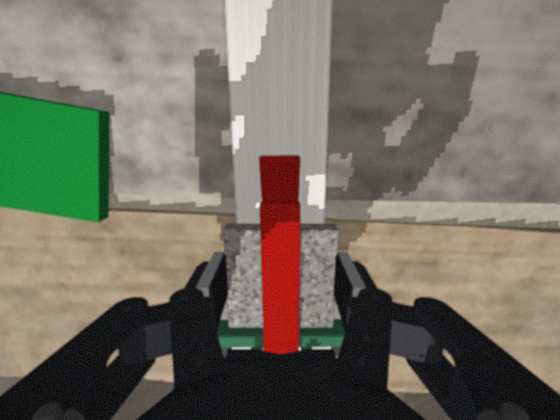

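The catch nose is back at its original down position, (320–410, 255–290) as before loading, and behind the tile's rear edge. I release.

```bash
python3 -m creep '[[0,0,0,0,0,0.5,0.8],[0,0,0,0,0,0,0.35],[0,0,0,0,0,0,0.3],[0,0,0,0,0,0,0.2],[0,0,0,0,0,0,0],[0,0,0,0,0,0,0],[0,0,0,0,0,0,0],[0,0,0,0,0,0,0]]'
python3 d.py 581.5 -18.7 182.4 184.4
```

```text
clock: 10.75
eef_pos: [580.0, -18.4, 182.9]
tcp_rot: [-3.141, 0.001, -3.064]
contact_force: [0.5, -0.4, -0.2]
opening: 0.996
clk 10.75 p [580.  -18.4 182.9] rpy [-180.     0.  -175.6] shift [-1.5 -0.4  0.5] rotvec [-0.0005  0.0008  0.0004] F [ 0.5 -0.4 -0.2] op 0.996 q [-0.03  0.58  1.87 -0.    0.69 -1.68]
```

```bash
python3 -m creep '[[0,0,0,0,0,-8,0],[0,0,0,0,0,-15,0],[0,0,0,0,0,-25,0],[0,0,0,0,0,-35,0],[0,0,0,0,0,-35,0],[0,0,0,0,0,-35,0],[0,0,0,25,0,-10,0],[0,0,0,25,0,0,0],[0,0,0,0,0,0,0]]'
python3 - <<'E'
from rig import grab_frame
import cv2,pickle
f=grab_frame("wrist");cv2.imwrite("pics/w9.png",f["color"][:,:,::-1]);pickle.dump(f,open("w9.pkl","wb"))
f=grab_frame("scene");cv2.imwrite("pics/s9.png",cv2.resize(f["color"][180:250,240:350,::-1],None,fx=7,fy=7,interpolation=2))
E
```

```text
clock: 11.5
eef_pos: [528.6, -22.1, 357.5]
tcp_rot: [-3.141, 0.001, -3.064]
contact_force: [-0.6, 0.1, -2.1]
opening: 0.994
```

View pics/s9.png

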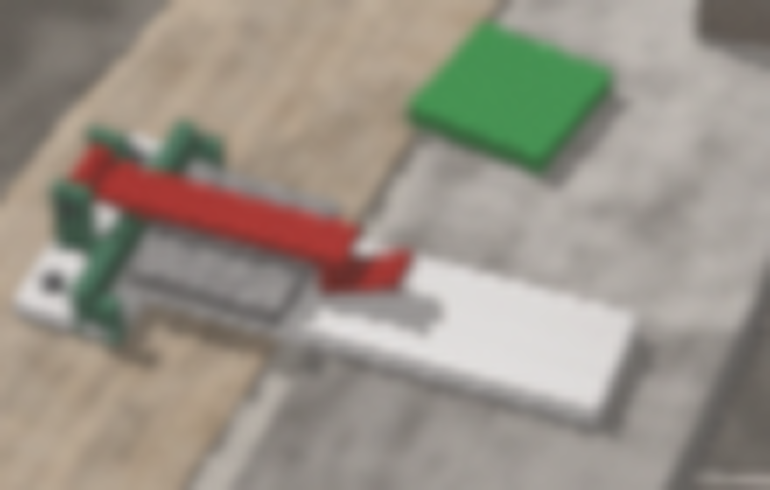

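View pics/w9.png

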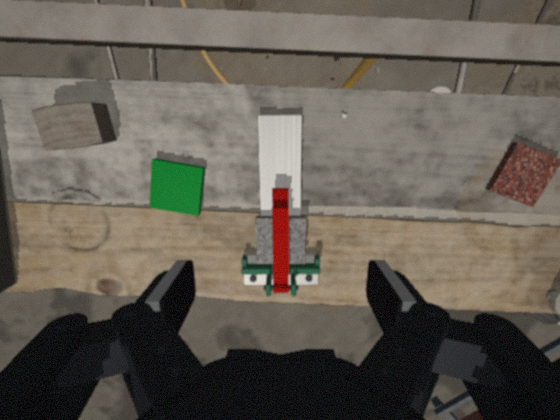

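The picture shows the tile behind the catch and the catch down. I check both in numbers.

Run:
```python
import cv2,pickle
from h import *
from rig import grab_frame,sense
a=cv2.imread("pics/scene0.png")[:,:,::-1].astype(int);s=grab_frame("scene");b=s["color"].astype(int)
m=lambda i:((i[...,0]>110)&(i[...,1]<70)&(i[...,2]<70))[180:250,240:350]
A,B=m(a),m(b);print("red px before/after/diff",A.sum(),B.sum(),(A^B).sum(),[np.argwhere(x).mean(0).round(2) for x in(A,B)])
f=pickle.load(open("w9.pkl","rb"))
ex=np.array([np.cos(np.radians(4.4)),np.sin(np.radians(4.4))]);o=np.array([588.4,-18.])
t=grab_frame("top")["color"];cv2.imwrite("pics/t9.png",t[:,:,::-1])
c=f["color"][195:305,230:335,::-1];cv2.imwrite("pics/wz9.png",cv2.resize(c,None,fx=5,fy=5,interpolation=2))
for z,p in((20,(257,217)),(20,(306,217)),(20,(268,217))):
    q=plane(f,p,z)[:2]-o;print("rear edge holder x",(q@ex).round(1),"y",(q@[-ex[1],ex[0]]).round(1))
```

```text
red px before/after/diff 231 251 30 [array([30.35, 32.23]), array([30.81, 32.61])]
rear edge holder x -34.1 y -25.6
rear edge holder x -34.2 y 28.6
rear edge holder x -34.1 y -13.4
```

View pics/wz9.png

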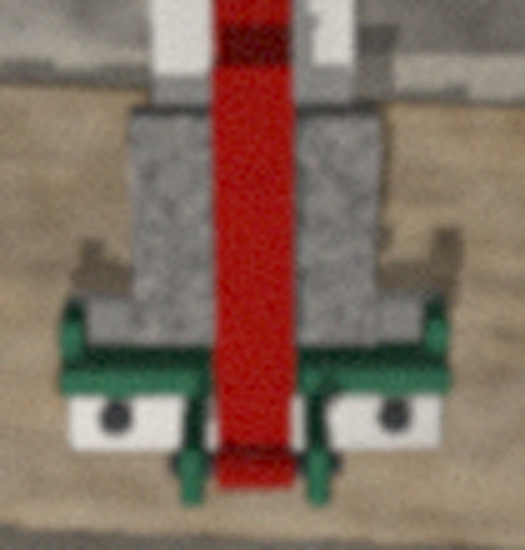

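```bash
python3 -c "
from rig import job,sense
print(sense()['clock']);print(job.sign_off())"
```

```text
11.7
the job is handed in; nothing more can be done
None
```

The grey tile is loaded in the sample holder with the catch down behind it, and the job is handed in at 11.7 s. I gripped the tile by its side edges, laid it on the bed at the open end and slid it in so that its own edge lifted the catch. Then I released it and backed the arm off.

**Last checks**
- **Tile:** it lies square on the bed with its rear edge at about x = -34 mm in the holder frame. That is about 4 mm inside the catch's back face at -38, and so about 6 mm short of the end stop.
- **Catch:** its red outline in the scene view lies within half a pixel of where it started. Of about 240 red pixels, 30 differ.
- **Other tiles:** the red and green tiles were not touched.

**What did not go smoothly**
- **Seating the tile:** pressing it onto the bed gave a brief wrist force of about 80 N, under the 120 N limit.
- **Starting under the catch:** the tool tilted about 2° and lagged by about 10 mm, for a reason I did not establish. I levelled it, and the rest of the slide ran free. The force was read only at the end of that move (about 6 N), so any peak during it was not seen.

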